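# Load the die under the press nest's sprung guard and hold the guard for a check

## Robot

A 6-joint arm with a two-finger parallel gripper is mounted at the origin on the work surface. World frame = base frame: x ahead of the robot, y to its left, z up, the work surface at z = 0. Lengths are in m, angles in rad, forces in N, time in s.
With the tool pointing down it reaches from about 0.3 to 0.875 m from the base axis. Payload 6.4 kg.
Tool frame: the origin (TCP) lies at the very end of the fingers, on their centre line; the grasp point (between the pads) lies 19 mm behind it; x points along the fingers, y is the direction in which the jaws open and shut, and the axes are right-handed (so a half turn about x gives the same grasp; the last joint's range is limited). The gripper opens to 85 mm and grips with 20 to 120 N. Pads are 22 mm wide; open, the fingers measure 114 mm over their backs; the gripper's body (76 mm by 85 mm) begins 54 mm behind the grasp point. The pads swing forward as they close: fully open they stand 13 mm farther back than shut.
Start: joints at [0.903, 0.181, 1.607, -0, 1.354, -0.206], TCP at [0.256, 0.515, 0.231] pointing down, gripper open.
Joint ranges: [-2.99, 2.99], [-0.89, 2.07], [0.3, 2.58], [-1.14, 4.28], [0, 2.63], [-3.12, 3.12]. Speed limits (rad/s): [2.57, 2.57, 3.01, 3.14, 3.14, 3.14].

## Interface

Orientations are given as a unit quaternion [w, x, y, z].
In Python, from bench import status, optics, hand_in gives the robot as it stands. The module is installed in compiled form; this text tells all that it offers.
- The arm moves only by the shell command python3 -m jog 'ROWS'. ROWS is JSON, one flat list of numbers, 5 for each row, row after row: the shift along the tool's x, y, z in mm, then the turn about the tool's x in degrees, then the opening in per cent of the stroke, from 0 (shut) to 100 (fully open). In form: [tx, ty, tz, yaw, gripper, tx, ty, tz, yaw, gripper, ...]. A call has exactly 5 rows; each row is the pose to reach, as a shift and turn from the pose commanded when the call began, along the tool's axes at that moment; what a row does not reach only later rows make up. A row lasts 1/10 s, in which the tool goes at most 50 mm and 8.59 degrees, less where a joint would pass 70% of its speed; a pose out of reach is approached as far as the arm can. A call with a gripper value outside its range is refused whole. The fingers move at their own pace and stop on an object; the grip force is fixed at half the most. Time passes only in rows, so rows that repeat a pose let the fingers close, or fill a call up. It gives the time, the measured TCP pose, the force and the opening at its end, in the units of the state.
- status.get_obs(): the state, without advancing time (a new reading comes with each control period).
- optics.camera(name): name is "side" or "top"; returns the picture (400x640x3 uint8, red, green, blue); there is no depth.
- optics.get_calibration(name): a dict with "vertical_fov" (degrees; the focal length in pixels is half the picture's height over the tangent of half this angle, whatever the lens; pixels are square), "cx", "cy" (the principal point, pixels), "k1" (the pictures are not rectified: a ray, as slopes to the right and down, at radius r is drawn at 1 + k1 r^2 times it, then the intrinsics apply), "extrinsics" (4x4, takes a point from camera to world coordinates). Camera axes: x right, y up, looking along -z (the intrinsics and any distortion apply to the point x, -y, -z); pixel columns grow to the right and rows downward; lengths in m; the calibration is good to about 2 mm. A picture is of the moment at which its call begins. get_calibration takes no time and is no camera call.
- hand_in(): hands the job in, once; it reports no verdict.
The state is a dict: "time_s": time; "q": joint angles; "dq": joint speeds; "joint_efforts": joint torques, N m; "eef_pos": TCP position; "eef_rot": TCP orientation; "wrist_force": force on the tool from outside, world axes, zero at the start; "torque": the same for the moment, N m; "opening": opening from 0.0 (shut) to 1.0 (fully open).
Only numpy, scipy, OpenCV 4.12 (cv2) and the standard library are available. Lean on these libraries where they do the work, as an engineer would, in place of code of your own. Each camera call takes 0.05 s, during which the arm holds its last target. There are 200 camera calls.

## Task

Swing the yellow sprung guard up past its balance point so that it stands open, take the brass die button from the blue pocket tray, stand it fully home in the nest of the press fixture and let go of it. Then take the guard by its orange handle, bring it down to just below the balance point (no more than about 15 degrees below), and finish while still holding it there, still, so that the die can be checked before the guard shuts; do not let the guard snap shut, and leave the black dies and everything else on the bench where they are.

Things in the scene. Friction and masses are not known exactly. Their poses are not given: they have to be found in the camera images.
- die_center (a point): centre (half-way up) of the brass die button: a plain round plug, 14 mm diameter, 36 mm tall, 45 g, foot chamfered 2 mm, standing upright in one of the six pockets of the blue tray; 12 mm of it is in the pocket, 24 mm stands out. Its z axis is the plug's axis
- tray: blue pocket tray, 150 x 105 x 22 mm, fixed to the bench; origin at the centre of its underside. Six round pockets 12 mm deep, 16 mm across, at x = -50, 0, 50 mm and y = -25, 25 mm in its frame. Its z is up
- nest (a point): mouth centre of the press nest: a 16 mm round hole, 14 mm deep, mouth chamfered, in the top of an aluminium block 60 x 60 mm in the middle of the fixture; the mouth is 50 mm above the bench. A fully seated die has its centre 4 mm above this point and 22 mm of it stands out. Axes as for the fixture
- fixture: press fixture, fixed: dark base 180 (along x) x 180 x 20 mm reaching 75 mm in front of the nest, tension spring outside one cheek, two green side cheeks whose inner faces are 80 mm left and right of the nest, 80 mm high (107 mm at the hinge). Origin on the bench below the nest. Axes: x from its front (handle side, towards the robot) to the hinge side, y along the hinge, z up
- guard_hinge (a point): middle of the guard's hinge axis, on the far side of the fixture, 62 mm along the fixture's +x from the nest and 95 mm above the bench; the hinge axis runs along its y, axes as for the nest
- guard (a joint): angle of the guard (yellow frame, clear window, 250 g), rad: 0 = shut, flat over the nest; grows as its handle rises towards the hinge side; stop at 1.75, past upright. Its over-centre spring balances at 1.15: below, it pulls itself shut (4 N at the handle when shut, fading to nothing at balance); above, it swings itself fully open and stays (2.5 N at the handle)
- guard_handle (a point): middle of the handle: orange round bar, 12 mm diameter, parallel to the hinge, 170 mm from its axis, between two arms 48 mm either side of this point; 42 mm clear gap between bar and frame. At angle a it is 170*cos(a) mm in front (-x) of the hinge axis and 170*sin(a) mm above it (shut: 95 mm above the bench). Can be pinched from above at any angle
- spare0_center (a point): black steel die button, same size as the brass one (14 mm across, 36 mm tall), standing in another tray pocket: leave it there. Point at its centre
- spare1_center (a point): black steel die button, same size as the brass one (14 mm across, 36 mm tall), standing in another tray pocket: leave it there. Point at its centre
- spare2_center (a point): black steel die button, same size as the brass one (14 mm across, 36 mm tall), standing in another tray pocket: leave it there. Point at its centre
- jar_center (a point): bystander: open glass jar, 80 mm wide, 100 mm tall; point at its centre
- stamp_center (a point): bystander: small black and white hand stamp, 50 x 30 x 50 mm; point at its centre
- gauge_center (a point): bystander: round steel dial gauge lying flat, 56 mm across, 20 mm thick, with a 50 mm stem; point at the dial's centre
- case0_center (a point): bystander: flat clear plastic case, 65 x 45 x 10 mm, with a green insert; point at its centre
- case1_center (a point): bystander: the same case with a red insert; point at its centre

How it is judged:
On the way, in this order (a step that is already met when the one before it is completed fails the run):
1. the guard is past its balance point, open (value of joint guard above 1.3 rad), for 0.2 s.
2. the brass die stands fully home in the nest and let go, with the guard still open (horizontal distance between die_center and nest below 0.004 m and z of die_center in the frame of nest below 0.008 m and angle between die_center's own z axis and vertical below 0.12 rad and value of joint guard above 1.3 rad and contact force between the fingers and die below 0.05 N), for 0.3 s.
At the end, for the whole second after the job is handed in: The gripper's fingers hold the guard still just below its balance point (angle 0.87 to 1.13 rad, balance at 1.15; moving slower than 0.05 rad/s), and the brass die stands in the nest, untouched: within 4 mm of the nest's centre, within 4 mm of fully down, within 0.12 rad of upright (value of joint guard between 0.87 and 1.13 rad and velocity of joint guard between -0.05 and 0.05 rad/s and contact force between the fingers and guard above 0.1 N and horizontal distance between die_center and nest below 0.004 m and z of die_center in the frame of nest below 0.008 m and angle between die_center's own z axis and vertical below 0.12 rad and linear speed of die below 0.02 m/s and contact force between the fingers and die below 0.05 N); the arm keeps its last pose, push and grip.
It fails at once if the guard snaps shut (swings down faster than 2.5 rad/s) (velocity of joint guard below -2.5 rad/s).
It fails at once if a black die is moved by more than 20 mm (distance of any of spare0_center, spare1_center, spare2_center from where it was at the start of the episode above 0.02 m).
It fails at once if another thing on the bench is moved by more than 30 mm (distance of any of jar_center, stamp_center, gauge_center, case0_center, case1_center from where it was at the start of the episode above 0.03 m).
It also fails if it takes over 64 s, if anything falls off the work surface, if the arm or the gripper's body presses on something with over 40 N, if the wrist force passes 120 N, or if a joint passes its speed limit or range.

## Working session

There is one attempt and no reset: what is moved stays moved. The work goes in short steps, Python scripts to look and compute and a shell command to move; the robot and the scene stay as the last step left them, time stands still between calls to the robot, and variables do not carry over. Pictures are saved under pics/ and viewed, on a budget of 10 in all, crops included, one or two more only if the job needs it, and the job is handed in when it is done.

```bash
mkdir -p pics
python3 - <<'E'
from bench import status, optics
import cv2,numpy as np
np.set_printoptions(precision=4,suppress=True)
for n in("side","top"):
    im=optics.camera(n); cv2.imwrite(f"pics/{n}0.png",im[:,:,::-1])
    print(n,optics.get_calibration(n))
print(status.get_obs())
E
```

```text
side {'vertical_fov': 49.522388612510646, 'cx': 317.852498664486, 'cy': 197.38998149134372, 'k1': 0.029138130241290233, 'extrinsics': array([[-0.9839,  0.1072, -0.1429,  0.3963],
       [-0.1785, -0.5542,  0.813 ,  1.0128],
       [ 0.0079,  0.8255,  0.5644,  0.8112],
       [ 0.    ,  0.    ,  0.    ,  1.    ]])}
top {'vertical_fov': 42.42147303350398, 'cx': 318.49966487035687, 'cy': 198.76221766806034, 'k1': -0.07038916404399734, 'extrinsics': array([[-0.0202,  0.9923, -0.1226,  0.4326],
       [-0.9997, -0.0181,  0.0185, -0.0035],
       [ 0.0161,  0.1229,  0.9923,  1.4995],
       [ 0.    ,  0.    ,  0.    ,  1.    ]])}
{'time_s': 0.1, 'q': array([ 0.9027,  0.1815,  1.6079,  0.    ,  1.3538, -0.2063]), 'dq': array([-0.0015, -0.0019, -0.0027, -0.0008, -0.    , -0.0007]), 'joint_efforts': array([  0.0002, -44.5875, -35.224 ,  -0.0003,   0.0042,   0.    ]), 'eef_pos': array([0.2559, 0.5144, 0.2305]), 'eef_rot': array([ 0.6881,  0.1613,  0.6886, -0.1624]), 'wrist_force': array([ 0.4197, -0.0098, -0.7617]), 'torque': array([-0.0162,  0.0239,  0.0376]), 'opening': 0.9986309017444615}
```

View pics/side0.png

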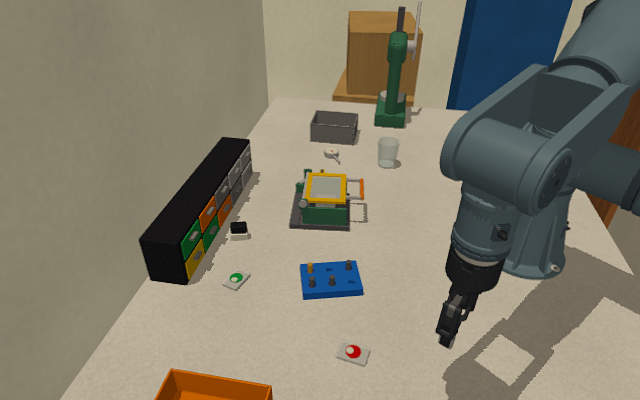

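View pics/top0.png

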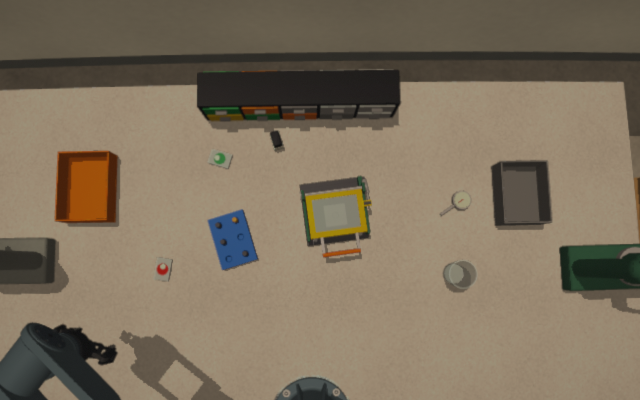

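The side view shows the tray at about (331,280), with the brass die at its upper-left pocket (310,267), and the fixture at (327,195). In the top view the tray is at (232,240), the brass die at about (235,220) and the orange handle at (342,253). Next I'll measure these by colour.

```bash
cat > h.py <<'E'
import numpy as np,cv2
from bench import status,optics
from scipy.spatial.transform import Rotation as R
from scipy.optimize import least_squares
np.set_printoptions(precision=4,suppress=True)
class Cam:
    def __init__(s,n):
        c=optics.get_calibration(n); s.n=n; s.f=200/np.tan(np.radians(c['vertical_fov']/2))
        s.K=np.array([[s.f,0,c['cx']],[0,s.f,c['cy']],[0,0,1]]); s.d=np.array([c['k1'],0,0,0]); s.E=c['extrinsics']
        s.Rw=s.E[:3,:3]@np.diag([1,-1,-1]); s.t=s.E[:3,3]
    def proj(s,P):
        p=(np.atleast_2d(P)-s.t)@s.Rw
        return cv2.projectPoints(p.reshape(-1,1,3),np.zeros(3),np.zeros(3),s.K,s.d)[0].reshape(-1,2)
    def ray(s,uv):
        x=cv2.undistortPoints(np.array(uv,float).reshape(-1,1,2),s.K,s.d).reshape(-1,2)
        return np.c_[x,np.ones(len(x))]@s.Rw.T
    def plane(s,uv,z):
        r=s.ray(uv); return s.t+r*((z-s.t[2])/r[:,2])[:,None]
def blobs(im,lo,hi,amin=8):
    h=cv2.cvtColor(im,cv2.COLOR_RGB2HSV); m=cv2.inRange(h,np.array(lo),np.array(hi))
    n,l,st,c=cv2.connectedComponentsWithStats(m)
    return m,[(st[i][4],st[i][:4],c[i],l==i) for i in range(1,n) if st[i][4]>=amin]
def rpy(): # tool axes
    o=status.get_obs(); w=o['eef_rot']; return o,R.from_quat([w[1],w[2],w[3],w[0]]).as_matrix()
def go(target,yawdir=None):
    """shift in tool mm from measured TCP; yaw deg so that tool y ends parallel to yawdir"""
    o,M=rpy(); d=M.T@(np.array(target)-o['eef_pos'])*1000
    print('pos',o['eef_pos'],'tool x',M[:,0],'tool y',M[:,1],'\nshift mm',d)
    if yawdir is not None:
        v=M.T@np.append(yawdir,0); a=np.degrees(np.arctan2(v[2],v[1])); print('yaw',(a+90)%180-90)
E
python3 - <<'E'
from h import *
S,T=Cam('side'),Cam('top')
im={c.n:cv2.cvtColor(cv2.imread(f'pics/{c.n}0.png'),cv2.COLOR_BGR2RGB) for c in(S,T)}
for c in (S,T):
    for nm,lo,hi in(('blue',(105,120,60),(120,255,255)),('yellow',(20,180,120),(30,255,255)),('orange',(5,180,120),(15,255,255)),('green',(60,80,20),(90,255,120)),('brass',(15,80,60),(24,200,220))):
        m,b=blobs(im[c.n],lo,hi,10)
        for a,bb,ce,l in b:
            if 180<ce[0]<400 and 150<ce[1]<310:
                ys,xs=np.nonzero(l); r=cv2.minAreaRect(np.c_[xs,ys].astype(np.float32))
                z={'blue':.022,'yellow':.1,'orange':.095,'green':.08,'brass':.034}[nm]
                print(c.n,nm,a,bb,ce,'mar',np.array(cv2.boxPoints(r)).round(1).tolist(),c.plane([ce],z))
A=cv2.resize(im['top'][170:280,200:380],None,fx=4.4,fy=4.4,interpolation=cv2.INTER_CUBIC)[:,:790]
cv2.imwrite('pics/c1.png',A[:,:,::-1])
E
```

```text
side blue 1847 [300 261  63  39] [331.006  280.3768] mar [[299.5, 264.1000061035156], [359.8999938964844, 259.5], [362.6000061035156, 294.70001220703125], [302.29998779296875, 299.3999938964844]] [[0.4976 0.234  0.022 ]]
side yellow 517 [305 170  41  34] [326.4526 189.2689] mar [[304.6000061035156, 201.6999969482422], [306.5, 169.0], [346.70001220703125, 171.39999389648438], [344.79998779296875, 204.10000610351562]] [[ 0.5589 -0.0588  0.1   ]]
side yellow 44 [186 239  16  40] [190.7727 259.8182] mar [[181.8000030517578, 275.79998779296875], [193.8000030517578, 236.8000030517578], [201.0, 239.0], [189.0, 278.0]] [[0.8271 0.3056 0.1   ]]
side yellow 13 [308 263   4   4] [309.6154 264.3846] mar [[308.0, 263.0], [311.0, 263.0], [311.0, 266.0], [308.0, 266.0]] [[0.5454 0.2687 0.1   ]]
side orange 59 [360 179   4  21] [361.2881 188.8644] mar [[359.0, 179.10000610351562], [362.0, 178.89999389648438], [363.29998779296875, 198.89999389648438], [360.29998779296875, 199.10000610351562]] [[ 0.4572 -0.0886  0.095 ]]
side orange 62 [199 196  15  37] [204.4194 212.2419] mar [[194.60000610351562, 22
[... 4427 characters left out ...]
   6   4] [234.4118 219.5882] mar [[231.5, 219.5], [234.0, 217.0], [237.0, 220.0], [234.5, 222.5]] [[0.5583 0.2101 0.034 ]]
top brass 67 [315 226  46   7] [337.5224 229.0299] mar [[314.8999938964844, 228.0], [360.0, 225.8000030517578], [360.20001220703125, 230.10000610351562], [315.1000061035156, 232.3000030517578]] [[ 0.5259 -0.0832  0.034 ]]
top brass 20 [346 232  20   3] [355.5  232.85] mar [[345.8999938964844, 233.5], [364.79998779296875, 230.60000610351562], [365.0, 232.0], [346.1000061035156, 234.89999389648438]] [[ 0.514  -0.1341  0.034 ]]
top brass 42 [310 235  35   5] [325.0476 236.8095] mar [[310.0, 235.0], [344.0, 235.0], [344.0, 239.0], [310.0, 239.0]] [[ 0.5044 -0.0471  0.034 ]]
```

View pics/c1.png

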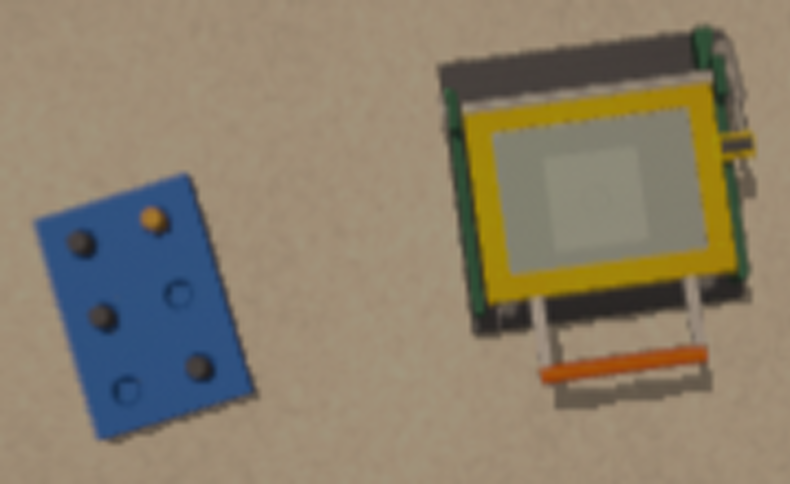

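The crop shows the brass die at the tray's upper-right pocket, crop pixel (154,219). The guard is shut, with the handle running from crop (542,375) to (707,353). Now I'll fit the poses.

Run:
```python
from h import *
S,T=Cam('side'),Cam('top')
im={c.n:cv2.cvtColor(cv2.imread(f'pics/{c.n}0.png'),cv2.COLOR_BGR2RGB) for c in(S,T)}
e=T.plane([[323,254.9],[359.3,249.9]],.095); d=e[1]-e[0]; print('bar',e.tolist(),np.linalg.norm(d))
e2=T.plane([[305.1,196],[367.8,187.6],[373.5,230.1],[310.7,238.4]],.1);print('frame',e2)
y=-d[:2]/np.linalg.norm(d[:2]); yf=e2[0]-e2[1]; print(np.degrees(np.arctan2(y[1],y[0])),np.degrees(np.arctan2(yf[1],yf[0])))
a=np.arctan2(y[1],y[0])-np.pi/2; x=np.array([np.cos(a),np.sin(a)])
h=np.array([.458,-.0885]); print('fx',a,'nest',h+.108*x,'hinge',h+.17*x)
# tray fit from top-face corners (top view)
q=T.plane([[207.8,219.9],[242.2,209.6],[256.8,258.8],[222.4,269.1]],.022); print('tray',q[:,:2],np.linalg.norm(q[1]-q[0]),np.linalg.norm(q[2]-q[1]))
# die: triangulate saturated yellow/brass
u={}
for c,b in((S,(300,255,322,276)),(T,(226,212,244,228))):
    H=cv2.cvtColor(im[c.n],cv2.COLOR_RGB2HSV).astype(int)[b[1]:b[3],b[0]:b[2]]
    m=(H[...,0]>10)&(H[...,0]<35)&(H[...,1]>110); ys,xs=np.nonzero(m); u[c.n]=np.array([xs.mean()+b[0],ys.mean()+b[1]]); print(c.n,m.sum(),u[c.n],xs.min()+b[0],xs.max()+b[0],ys.min()+b[1],ys.max()+b[1])
for z in(.03,.034,.038,.042,.046): print(z,S.plane([u['side']],z),T.plane([u['top']],z))
go([h[0],h[1],.17],x)
```

```text
bar [[0.4525220629642955, -0.03871126828965575, 0.09499999999999997], [0.464018153431509, -0.13773183559646532, 0.09499999999999997]] 0.09968567021288847
frame [[ 0.6138  0.007   0.1   ]
 [ 0.634  -0.1657  0.1   ]
 [ 0.5168 -0.1776  0.1   ]
 [ 0.4976 -0.0062  0.1   ]]
96.62227863774949 96.65854862914232
fx 0.11558056621321344 nest [ 0.5653 -0.076 ] hinge [ 0.6269 -0.0689]
tray [[0.5598 0.2885]
 [0.5877 0.1894]
 [0.4461 0.1482]
 [0.4187 0.2463]] 0.10296817577190577 0.14748187645253263
side 44 [309.6136 267.2273] 308 312 262 272
top 19 [234.6316 219.5789] 232 237 218 221
0.03 [[0.558  0.2058 0.03  ]] [[0.5586 0.21   0.03  ]]
0.034 [[0.5572 0.21   0.034 ]] [[0.5583 0.2095 0.034 ]]
0.038 [[0.5564 0.2141 0.038 ]] [[0.5579 0.2089 0.038 ]]
0.042 [[0.5556 0.2182 0.042 ]] [[0.5576 0.2083 0.042 ]]
0.046 [[0.5547 0.2223 0.046 ]] [[0.5573 0.2077 0.046 ]]
pos [0.2559 0.5144 0.2305] tool x [-0.001  -0.0013 -1.    ] tool y [ 0.4456  0.8952 -0.0016] 
shift mm [  61.0184 -449.5255  449.624 ]
yaw 56.91585669878907
```

```bash
python3 -m jog '[0,-90,90,11,40, 0,-180,180,22,40, 0,-270,270,33,40, 0,-360,360,44,40, 0,-449,449,56.9,40]'; python3 -c "
from h import *
go([.458,-.0885,.17],[np.cos(.1156),np.sin(.1156)])"
```

```text
time_s: 0.6
eef_pos: [0.3356, 0.276, 0.231]
eef_rot: [0.58, 0.404, 0.58, -0.404]
wrist_force: [0.5, 0.3, 0.1]
opening: 0.4
pos [0.3356 0.276  0.231 ] tool x [-0.0001 -0.0002 -1.    ] tool y [ 0.9381  0.3463 -0.0002] 
shift mm [ 61.0316 -11.3266 384.3107]
yaw 13.63674169979673
```

```bash
python3 -m jog '[0,-11,385,13.6,40, 0,-11,385,13.6,40, 0,-11,385,13.6,40, 0,-11,385,13.6,40, 0,-11,385,13.6,40]'; python3 -c "
from h import *
go([.458,-.0885,.13],[np.cos(.1156),np.sin(.1156)])"
```

```text
time_s: 1.1
eef_pos: [0.4168, 0.0393, 0.2313]
eef_rot: [0.53, 0.469, 0.529, -0.469]
wrist_force: [0.9, -0.4, -0.3]
opening: 0.401
pos [0.4168 0.0393 0.2313] tool x [ 0.0004  0.0001 -1.    ] tool y [0.9926 0.1212 0.0004] 
shift mm [101.272   25.342  131.8709]
yaw 0.3365296257329078
```

```bash
python3 -m jog '[30,25,132,0.3,40, 60,25,132,0.3,40, 101,25,132,0.3,40, 101,25,132,0.3,40, 101,25,132,0.3,40]'
python3 - <<'E'
from h import *
go([.458,-.0885,.076],[np.cos(.1156),np.sin(.1156)])
S,T=Cam('side'),Cam('top')
for c in (S,T): print(c.proj(status.get_obs()['eef_pos']))
a=cv2.resize(optics.camera('side')[130:240,270:390],None,fx=5,fy=5,interpolation=cv2.INTER_CUBIC)
cv2.imwrite('pics/s2.png',a[:,:,::-1])
E
```

```text
time_s: 1.6
eef_pos: [0.4552, -0.0873, 0.1266]
eef_rot: [0.525, 0.47, 0.53, -0.472]
wrist_force: [0.1, 0.5, -0.0]
opening: 0.398
pos [ 0.4552 -0.0873  0.1266] tool x [-0.0068  0.003  -1.    ] tool y [ 0.9936  0.1131 -0.0064] 
shift mm [50.6143  3.012   1.6728]
yaw -0.13082975477932735
[[362.6117 180.2533]]
[[341.5816 253.3498]]
```

View pics/s2.png

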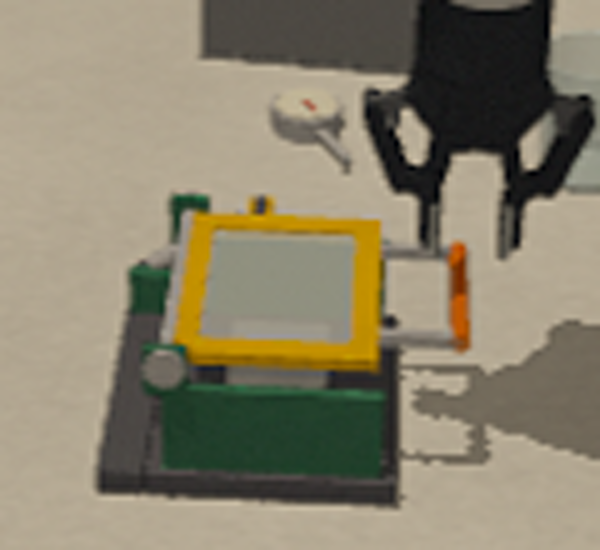

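The fingers, at crop columns 430 and 508, straddle the orange bar at 458, in line with its middle. Next I descend and pinch it.

```bash
python3 -m jog '[12,2,1,0,40, 25,2,1,0,40, 38,2,1,0,40, 50,2,1,0,40, 50,2,1,0,40]';python3 -m jog '[0,0,0,0,10, 0,0,0,0,10, 0,0,0,0,10, 0,0,0,0,5, 0,0,0,0,5]'
python3 - <<'E'
from h import *
o,M=rpy();print(o['eef_pos'],o['wrist_force'],M)
# arc shifts in fixture x/z for steps
for a in np.arange(.1,1.71,.1): print(round(a,2),'tx %.0f ty %.0f'%(-170*np.sin(a),170*(1-np.cos(a))))
E
```

```text
time_s: 2.15
eef_pos: [0.4583, -0.0864, 0.0783]
eef_rot: [0.527, 0.47, 0.53, -0.47]
wrist_force: [-0.7, 0.0, -0.2]
opening: 0.399
time_s: 2.65
eef_pos: [0.4585, -0.0875, 0.0805]
eef_rot: [0.528, 0.469, 0.529, -0.471]
wrist_force: [-6.2, -0.7, 3.3]
opening: 0.112
[ 0.4585 -0.0875  0.0805] [-6.2346 -0.7372  3.3268] [[-0.0029  0.9932  0.1165]
 [-0.      0.1165 -0.9932]
 [-1.     -0.0029 -0.0003]]
0.1 tx -17 ty 1
0.2 tx -34 ty 3
0.3 tx -50 ty 8
0.4 tx -66 ty 13
0.5 tx -82 ty 21
0.6 tx -96 ty 30
0.7 tx -110 ty 40
0.8 tx -122 ty 52
0.9 tx -133 ty 64
1.0 tx -143 ty 78
1.1 tx -152 ty 93
1.2 tx -158 ty 108
1.3 tx -164 ty 125
1.4 tx -168 ty 141
1.5 tx -170 ty 158
1.6 tx -170 ty 175
1.7 tx -169 ty 192
```

```bash
python3 -m jog '[-6,0,0,0,5, -13,1,0,0,5, -20,1,0,0,5, -27,2,0,0,5, -34,3,0,0,5]'
python3 - <<'E'
from h import *
a=cv2.resize(optics.camera('side')[100:240,270:390],None,fx=4,fy=4,interpolation=cv2.INTER_CUBIC)
cv2.imwrite('pics/s3.png',a[:,:,::-1])
E
```

```text
time_s: 3.15
eef_pos: [0.4616, -0.0871, 0.1144]
eef_rot: [0.528, 0.469, 0.529, -0.471]
wrist_force: [-4.7, -3.1, -4.4]
opening: 0.117
```

View pics/s3.png

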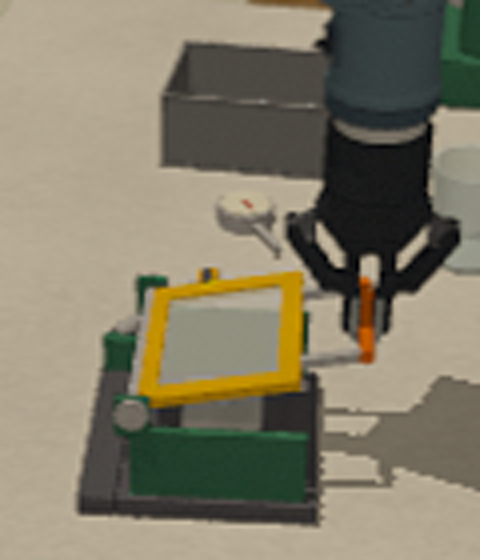

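The handle is pinched and the guard has lifted to about 0.2 rad, so I continue along the arc.

```bash
python3 -m jog '[-13,4,0,0,5, -26,8,0,0,5, -38,13,0,0,5, -51,19,0,0,5, -62,26,0,0,5]';python3 -m jog '[-11,8,0,0,5, -21,17,0,0,5, -31,27,0,0,5, -39,37,0,0,5, -47,48,0,0,5]'
```

```text
time_s: 3.7
eef_pos: [0.4861, -0.0843, 0.1769]
eef_rot: [0.527, 0.468, 0.53, -0.472]
wrist_force: [-12.0, -4.1, 2.1]
opening: 0.111
time_s: 4.2
eef_pos: [0.5349, -0.0789, 0.2268]
eef_rot: [0.528, 0.469, 0.529, -0.471]
wrist_force: [-13.0, 0.0, 13.7]
opening: 0.112
```

```bash
python3 -m jog '[-7,12,0,0,5, -13,24,0,0,5, -18,37,0,0,5, -22,50,0,0,5, -24,63,0,0,5]'
python3 - <<'E'
from h import *
o,M=rpy(); p=o['eef_pos']+.019*np.array([0,0,1]); x=np.array([np.cos(.1156),np.sin(.1156)]); d=x@(np.array([.6269,-.0689])-p[:2]); print('angle est',np.arctan2(p[2]-.095,d),np.hypot(p[2]-.095,d))
E
```

```text
time_s: 4.7
eef_pos: [0.6005, -0.0712, 0.2509]
eef_rot: [0.53, 0.471, 0.527, -0.469]
wrist_force: [-0.6, -0.9, 0.6]
opening: 0.112
angle est 1.4203452465763007 0.17690907197139574
```

```bash
python3 -m jog '[-1,10,0,0,5, -2,20,0,0,5, -2,30,0,0,5, -2,41,0,0,5, -2,41,0,0,5]';python3 -m jog '[0,0,0,0,45, 0,0,0,0,45, 0,0,0,0,45, -10,0,0,0,45, -20,0,0,0,45]';python3 -m jog '[-20,0,0,0,45, -40,-10,0,0,45, -45,-30,0,0,45, -45,-90,0,0,45, -45,-140,0,0,45]'
python3 - <<'E'
from h import *
o,M=rpy(); print(o['eef_pos'],o['wrist_force'])
# go clear of view: hover above the die
go([.5575,.209,.10],[np.cos(.1156),np.sin(.1156)])
cv2.imwrite('pics/s4.png',cv2.resize(optics.camera('side')[100:300,240:440],None,fx=3,fy=3,interpolation=cv2.INTER_CUBIC)[:,:,::-1])
E
```

```text
time_s: 5.2
eef_pos: [0.6418, -0.0664, 0.2512]
eef_rot: [0.53, 0.471, 0.527, -0.469]
wrist_force: [2.6, 0.7, 9.1]
opening: 0.112
time_s: 5.7
eef_pos: [0.6391, -0.0663, 0.2695]
eef_rot: [0.528, 0.47, 0.529, -0.47]
wrist_force: [0.6, 0.4, 0.8]
opening: 0.451
time_s: 6.2
eef_pos: [0.5091, -0.0816, 0.3152]
eef_rot: [0.529, 0.47, 0.528, -0.47]
wrist_force: [-0.8, -0.8, 1.3]
opening: 0.45
[ 0.5091 -0.0816  0.3152] [-0.8012 -0.8274  1.3002]
pos [ 0.5091 -0.0816  0.3152] tool x [ 0.0003 -0.0006 -1.    ] tool y [0.9931 0.1169 0.0002] 
shift mm [ 215.0704   82.0043 -283.1161]
yaw 0.08807593541634162
```

View pics/s4.png

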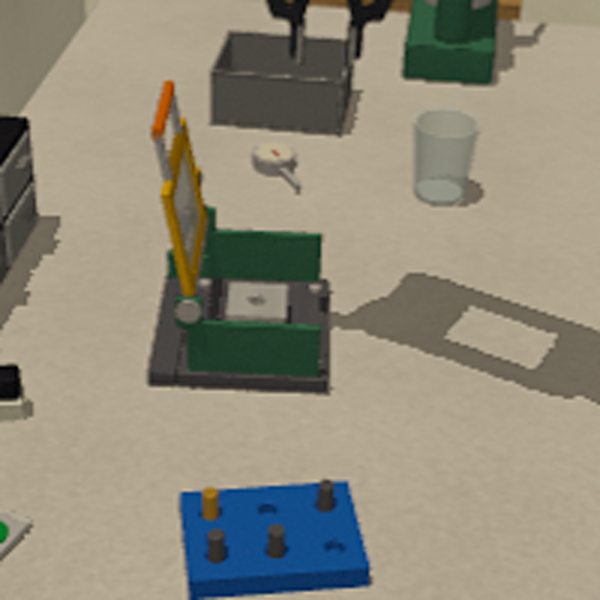

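The guard stands open. The nest block is at crop (257,300), with the hole visible in it. Now I go to the die and measure the nest while the hand is clear of it.

```bash
python3 -m jog '[40,20,-50,0,40, 80,40,-100,0,40, 120,60,-150,0,40, 160,82,-200,0,40, 190,82,-250,0,40]';python3 -m jog '[25,0,-33,0,40, 25,0,-33,0,40, 25,0,-33,0,40, 25,0,-33,0,40, 25,0,-33,0,40]'
python3 - <<'E'
from h import *
S,T=Cam('side'),Cam('top')
go([.5575,.209,.030],[np.cos(.1156),np.sin(.1156)])
s=optics.camera('side');t=optics.camera('top'); cv2.imwrite('pics/s5.png',s[:,:,::-1]);cv2.imwrite('pics/t5.png',t[:,:,::-1])
for c in(S,T): print('nest pred',c.proj([.5653,-.076,.05]),'tcp',c.proj(status.get_obs()['eef_pos']))
r=lambda a,f:cv2.resize(a,None,fx=f,fy=f,interpolation=cv2.INTER_CUBIC)
A=np.hstack([r(s[230:290,280:340],6),r(t[195:255,205:265],6)]); B=np.hstack([r(s[185:215,300:360],6),r(t[195:225,310:370],6)])
cv2.imwrite('pics/c5.png',np.vstack([A,B])[:,:,::-1])
E
```

```text
time_s: 6.75
eef_pos: [0.5578, 0.1156, 0.1671]
eef_rot: [0.529, 0.471, 0.528, -0.47]
wrist_force: [2.7, -0.4, -0.6]
opening: 0.396
time_s: 7.25
eef_pos: [0.5544, 0.1461, 0.1436]
eef_rot: [0.529, 0.471, 0.527, -0.47]
wrist_force: [0.4, -0.2, -0.8]
opening: 0.401
pos [0.5544 0.1461 0.1436] tool x [ 0.0028 -0.0001 -1.    ] tool y [0.9934 0.1146 0.0028] 
shift mm [113.6449   9.9683 -62.159 ]
yaw -0.041426143234275514
nest pred [[324.9897 199.5941]] tcp [[315.5789 218.6794]]
nest pred [[334.949  214.7697]] tcp [[252.5841 217.3254]]
```

View pics/c5.png

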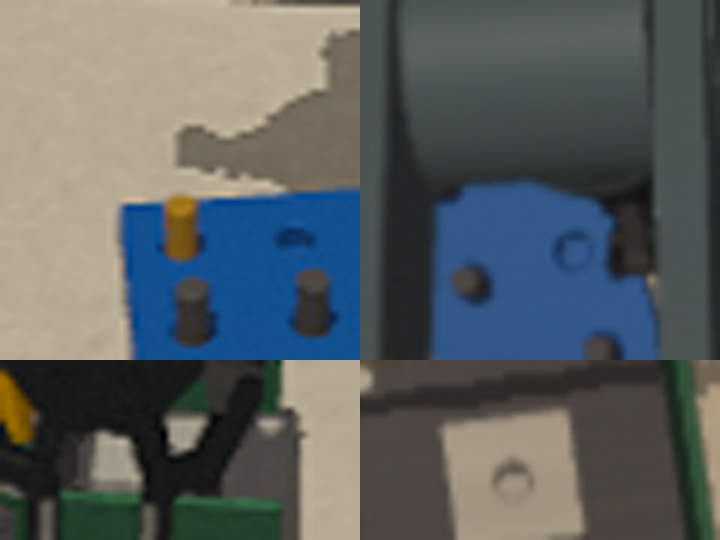

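The brass die is free-standing at side crop (181,228), top centre at (181,203). The nest hole in the top view, crop (513,481), is full pixel (335.1,214.8), within 0.2 px of my prediction. Its position is confirmed at (0.565,-0.076).

```bash
python3 -m jog '[40,10,-62,0,40, 60,10,-62,0,40, 60,10,-62,0,40, 60,10,-62,0,40, 60,10,-62,0,40]'
python3 - <<'E'
from h import *
S,T=Cam('side'),Cam('top')
print(S.plane([[309.75,263.4]],.046),T.plane([[234.6,219.4]],.046))
go([.557,.2085,.030],[np.cos(.1156),np.sin(.1156)])
s=optics.camera('side')
print(S.proj(status.get_obs()['eef_pos']))
cv2.imwrite('pics/c6.png',cv2.resize(s[215:285,275:355],None,fx=6,fy=6,interpolation=cv2.INTER_CUBIC)[:,:,::-1])
E
```

```text
time_s: 7.85
eef_pos: [0.5573, 0.2091, 0.0836]
eef_rot: [0.529, 0.471, 0.527, -0.47]
wrist_force: [-0.5, 0.2, -0.4]
opening: 0.399
[[0.5571 0.2085 0.046 ]] [[0.5578 0.2078 0.046 ]]
pos [0.5573 0.2091 0.0836] tool x [ 0.0027  0.0001 -1.    ] tool y [0.9933 0.1153 0.0026] 
shift mm [53.6101 -0.4807  0.5466]
yaw -0.004611968043619186
[[309.5322 252.3319]]
```

View pics/c6.png

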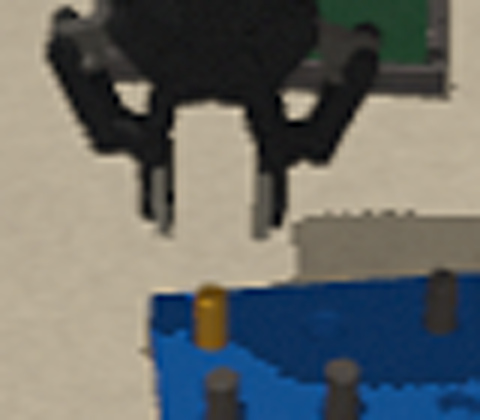

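The fingers, at crop columns 165 and 262, straddle the die at 211. Next I descend, grip and lift.

```bash
python3 -m jog '[15,0,0,0,40, 30,0,0,0,40, 45,0,0,0,40, 54,0,1,0,40, 54,0,1,0,40]';python3 -m jog '[0,0,0,0,30, 0,0,0,0,20, 0,0,0,0,10, 0,0,0,0,8, 0,0,0,0,8]'; python3 -m jog '[0,0,0,0,8, 0,0,0,0,8, -10,0,0,0,8, -20,0,0,0,8, -30,0,0,0,8]'; python3 -m jog '[-15,0,0,0,8, -35,0,0,0,8, -60,0,0,0,8, -80,0,0,0,8, -80,0,0,0,8]';  python3 - <<'E'
from h import *
go([.565,-.076,.12],[np.cos(.1156),np.sin(.1156)])
E
```

```text
time_s: 8.4
eef_pos: [0.5542, 0.2084, 0.0254]
eef_rot: [0.527, 0.469, 0.529, -0.471]
wrist_force: [-0.1, 0.6, -0.4]
opening: 0.398
time_s: 8.9
eef_pos: [0.5568, 0.2091, 0.0287]
eef_rot: [0.529, 0.471, 0.528, -0.47]
wrist_force: [1.1, 0.8, 1.4]
opening: 0.135
time_s: 9.4
eef_pos: [0.555, 0.2088, 0.0581]
eef_rot: [0.528, 0.469, 0.529, -0.471]
wrist_force: [-1.1, 0.6, -0.3]
opening: 0.131
time_s: 9.9
eef_pos: [0.5581, 0.2094, 0.1421]
eef_rot: [0.53, 0.472, 0.527, -0.468]
wrist_force: [-0.2, 0.1, 0.5]
opening: 0.133
pos [0.5581 0.2094 0.1421] tool x [ 0.0064  0.001  -1.    ] tool y [0.9932 0.1163 0.0064] 
shift mm [ 21.8297 -26.4982 284.2419]
yaw 0.05608725925605995
```

```bash
python3 -m jog '[0,-5,40,0,8, 0,-12,80,0,8, 0,-16,120,0,8, 0,-20,160,0,8, 0,-26,200,0,8]'; python3 -m jog '[5,0,30,0,8, 10,0,60,0,8, 15,0,84,0,8, 15,0,84,0,8, 15,0,84,0,8]'; python3 -m jog '[0,0,0,0,8, 0,0,0,0,8, 0,0,0,0,8, 0,0,0,0,8, 0,0,0,0,8]';python3 - <<'E'
from h import *
S,T=Cam('side'),Cam('top')
go([.565,-.076,.085],[np.cos(.1156),np.sin(.1156)])
s=optics.camera('side');o=status.get_obs()
print(S.proj(o['eef_pos']),S.proj([.565,-.076,.05]))
cv2.imwrite('pics/c7.png',cv2.resize(s[130:240,270:390],None,fx=5,fy=5,interpolation=cv2.INTER_CUBIC)[:,:,::-1])
E
```

```text
time_s: 10.4
eef_pos: [0.5525, 0.0059, 0.137]
eef_rot: [0.528, 0.47, 0.529, -0.47]
wrist_force: [0.0, 0.1, 0.1]
opening: 0.137
time_s: 10.9
eef_pos: [0.5623, -0.0761, 0.122]
eef_rot: [0.527, 0.47, 0.529, -0.471]
wrist_force: [0.5, 1.2, -0.1]
opening: 0.134
time_s: 11.4
eef_pos: [0.5632, -0.0758, 0.1231]
eef_rot: [0.528, 0.47, 0.528, -0.47]
wrist_force: [-0.9, 0.3, 0.2]
opening: 0.13
pos [ 0.5632 -0.0758  0.1231] tool x [ 0.0002 -0.0001 -1.    ] tool y [0.9932 0.1167 0.0002] 
shift mm [38.0506  1.7766  0.4066]
yaw 0.07687860939439872
[[326.1018 179.6083]] [[325.0855 199.6046]]
```

View pics/c7.png

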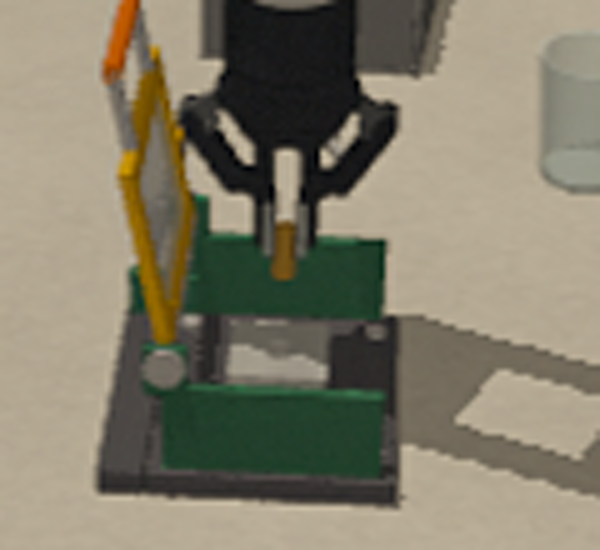

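The die is held upright, crop (285,250), above the nest block at (275,360). The guard clears the gripper. Now I lower it in stages.

```bash
python3 -m jog '[12,1.5,0,0,8, 24,1.5,0,0,8, 36,1.5,0,0,8, 45,1.5,0,0,8, 45,1.5,0,0,8]'; python3 -m jog '[0,0,0,0,8, 0,0,0,0,8, 2,0,0,0,8, 4,0,0,0,8, 6,0,0,0,8]'; python3 -c "
from h import *
go([.565,-.076,.055],[np.cos(.1156),np.sin(.1156)])"
```

```text
time_s: 11.95
eef_pos: [0.563, -0.0755, 0.0755]
eef_rot: [0.527, 0.47, 0.53, -0.471]
wrist_force: [-0.4, 0.4, -1.1]
opening: 0.134
time_s: 12.45
eef_pos: [0.5648, -0.076, 0.072]
eef_rot: [0.528, 0.47, 0.528, -0.47]
wrist_force: [-0.1, -0.2, -0.8]
opening: 0.135
pos [ 0.5648 -0.076   0.072 ] tool x [ 0.0005 -0.0002 -1.    ] tool y [0.9932 0.1162 0.0005] 
shift mm [17.0339  0.2224 -0.0206]
yaw 0.04673005044840295
```

```bash
python3 -m jog '[1.5,0,0,0,8, 3,0,0,0,8, 4,0,0,0,8, 5,0,0,0,8, 6,0,0,0,8]'
```

```text
time_s: 12.95
eef_pos: [0.5647, -0.076, 0.0659]
eef_rot: [0.528, 0.47, 0.528, -0.47]
wrist_force: [-0.3, 0.6, -0.9]
opening: 0.134
```

```bash
python3 -m jog '[1,0,0,0,8, 2,0,0,0,8, 3,0,0,0,8, 4,0,0,0,8, 5,0,0,0,8]'; python3 -m jog '[1,0,0,0,8, 2,0,0,0,8, 3,0,0,0,8, 4,0,0,0,8, 4,0,0,0,8]'
```

```text
time_s: 13.45
eef_pos: [0.5647, -0.076, 0.0609]
eef_rot: [0.528, 0.47, 0.528, -0.47]
wrist_force: [0.1, 0.0, -0.8]
opening: 0.134
time_s: 13.95
eef_pos: [0.5646, -0.076, 0.0568]
eef_rot: [0.528, 0.47, 0.528, -0.47]
wrist_force: [0.4, -0.5, -0.8]
opening: 0.136
```

```bash
python3 -m jog '[0.5,0,0,0,8, 1,0,0,0,8, 1.5,0,0,0,8, 2,0,0,0,8, 2,0,0,0,8]'
```

```text
time_s: 14.45
eef_pos: [0.5647, -0.0761, 0.0549]
eef_rot: [0.528, 0.47, 0.528, -0.47]
wrist_force: [0.4, 0.6, -0.7]
opening: 0.135
```

```bash
python3 -m jog '[0.4,0,0,0,8, 0.8,0,0,0,8, 1.2,0,0,0,8, 1.6,0,0,0,8, 1.6,0,0,0,8]'
```

```text
time_s: 14.95
eef_pos: [0.565, -0.0762, 0.0545]
eef_rot: [0.528, 0.47, 0.528, -0.47]
wrist_force: [-2.7, -0.2, 8.8]
opening: 0.13
```

The contact force reads 8.8 N at z=0.0545, where I expected 0.0547, so the die is seated. Now I release it and rise.

```bash
python3 -m jog '[-1,0,0,0,18, -1,0,0,0,25, -1,0,0,0,35, -1,0,0,0,35, -1,0,0,0,35]';python3 -m jog '[-6,0,0,0,35, -15,0,0,0,35, -30,0,0,0,35, -50,0,0,0,35, -75,0,0,0,35]';python3 -m jog '[-30,-5,0,0,35, -60,-10,0,0,35, -100,-20,0,0,35, -140,-60,0,0,35, -180,-100,0,0,35]';python3 - <<'E'
from h import *
S,T=Cam('side'),Cam('top')
o,M=rpy();print(o['eef_pos'],o['wrist_force'])
print('seated die: centre',S.proj([.565,-.076,.054]),'top',S.proj([.565,-.076,.072]))
s=optics.camera('side'); t=optics.camera('top')
for c,im in((S,s),(T,t)):
    m,b=blobs(im,(3,180,120),(16,255,255),8)
    for a,bb,ce,l in b:
        if 250<ce[0]<400 and 100<ce[1]<270: print(c.n,'orange',a,bb,ce)
    for aa in(1.5,1.65,1.75):
        print(aa,c.proj(np.r_[np.array([.6269,-.0689])-.17*np.cos(aa)*np.array([.9933,.1154]),.095+.17*np.sin(aa)]))
cv2.imwrite('pics/c8.png',cv2.resize(s[120:230,270:390],None,fx=5,fy=5,interpolation=cv2.INTER_CUBIC)[:,:,::-1])
E
```

```text
time_s: 15.45
eef_pos: [0.5644, -0.0759, 0.0541]
eef_rot: [0.528, 0.47, 0.528, -0.47]
wrist_force: [-0.1, -0.7, -0.3]
opening: 0.349
time_s: 15.95
eef_pos: [0.5644, -0.0759, 0.1307]
eef_rot: [0.528, 0.47, 0.528, -0.47]
wrist_force: [0.5, 0.0, 0.5]
opening: 0.348
time_s: 16.45
eef_pos: [0.4736, -0.0865, 0.3029]
eef_rot: [0.529, 0.47, 0.528, -0.47]
wrist_force: [0.7, -0.7, 0.2]
opening: 0.348
[ 0.4736 -0.0865  0.3029] [ 0.7081 -0.6798  0.2105]
seated die: centre [[325.108  198.5372]] top [[325.2101 193.6891]]
side orange 59 [291 127   7  18] [294.1356 135.7458]
1.5 [[308.5599 136.0712]]
1.65 [[299.5397 135.7801]]
1.75 [[293.6009 136.2683]]
top orange 23 [243 107  14   2] [250.087  107.6087]
top orange 152 [314 165  41   9] [333.9605 169.1382]
1.5 [[336.3285 186.2557]]
1.65 [[334.8613 175.9833]]
1.75 [[333.8548 169.3748]]
```

View pics/c8.png

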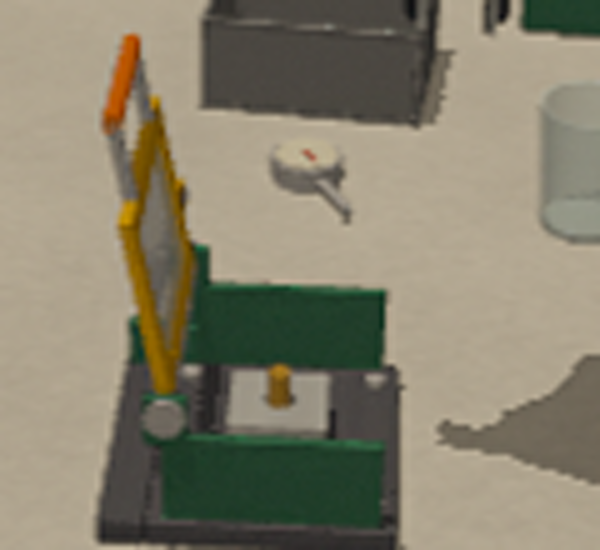

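The die stands upright in the nest. Its top is at crop (279,370), full pixel (325.7,193.5), against (325.2,193.7) predicted for fully seated. The guard is at 1.75 and the handle position matches in both views. Next I go above the handle.

```bash
python3 -m jog '[-10,40,0,0,42, -10,80,0,0,42, -10,120,0,0,42, -10,160,0,0,42, -10,184,0,0,42]'; python3 -m jog '[0,0,0,0,42, 0,0,0,0,42, 0,0,0,0,42, 0,0,0,0,42, 0,0,0,0,42]'
python3 - <<'E'
from h import *
go([.657,-.0654,.246],[np.cos(.1156),np.sin(.1156)])
cv2.imwrite('pics/c9.png',cv2.resize(optics.camera('side')[70:180,240:360],None,fx=5,fy=5,interpolation=cv2.INTER_CUBIC)[:,:,::-1])
E
```

```text
time_s: 17.05
eef_pos: [0.6594, -0.0645, 0.31]
eef_rot: [0.528, 0.47, 0.528, -0.47]
wrist_force: [0.0, 0.1, 0.3]
opening: 0.422
time_s: 17.55
eef_pos: [0.6568, -0.0653, 0.3107]
eef_rot: [0.528, 0.47, 0.528, -0.47]
wrist_force: [0.9, -0.6, 0.2]
opening: 0.424
pos [ 0.6568 -0.0653  0.3107] tool x [ 0.0007 -0.0002 -1.    ] tool y [0.9933 0.1157 0.0006] 
shift mm [64.7119  0.1985  0.0838]
yaw 0.022518103578974547
```

View pics/c9.png

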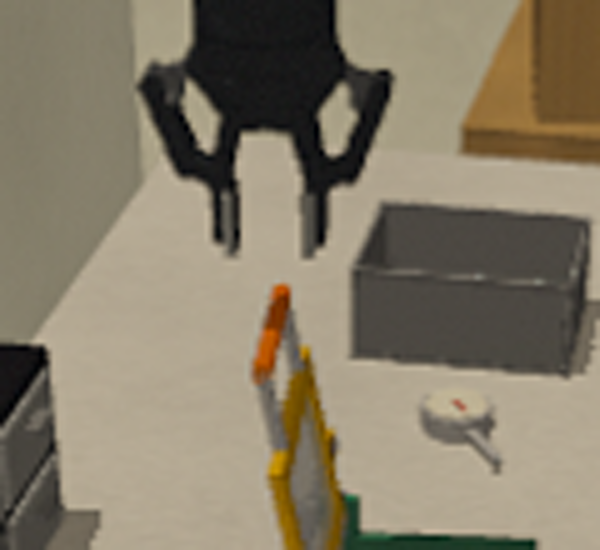

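The fingers, crop columns 233 and 307, straddle the bar at 272. Next I descend and pinch.

```bash
python3 -m jog '[16,0,0,0,42, 32,0,0,0,42, 48,0,0,0,42, 64,0,0,0,42, 64,0,0,0,42]'; python3 -m jog '[0,0,0,0,25, 0,0,0,0,5, 0,0,0,0,5, 0,0,0,0,5, 0,0,0,0,5]'
python3 - <<'E'
from h import *
o,M=rpy();print(o['eef_pos'],o['wrist_force'])
s0,c0=np.sin(1.75),np.cos(1.75)
for a in np.arange(1.70,.949,-.05): print(round(a,2),'tx %.1f ty %.1f'%(170*(s0-np.sin(a)),-170*(np.cos(a)-c0)))
E
```

```text
time_s: 18.1
eef_pos: [0.6553, -0.0647, 0.2414]
eef_rot: [0.526, 0.469, 0.53, -0.471]
wrist_force: [0.0, -0.2, -0.7]
opening: 0.421
time_s: 18.6
eef_pos: [0.6575, -0.0653, 0.2468]
eef_rot: [0.529, 0.47, 0.528, -0.47]
wrist_force: [-1.1, 0.3, 1.7]
opening: 0.116
[ 0.6575 -0.0653  0.2468] [-1.099   0.3244  1.6515]
1.7 tx -1.3 ty -8.4
1.65 tx -2.2 ty -16.9
1.6 tx -2.6 ty -25.3
1.55 tx -2.7 ty -33.8
1.5 tx -2.3 ty -42.3
1.45 tx -1.5 ty -50.8
1.4 tx -0.2 ty -59.2
1.35 tx 1.4 ty -67.5
1.3 tx 3.5 ty -75.8
1.25 tx 6.0 ty -83.9
1.2 tx 8.8 ty -91.9
1.15 tx 12.1 ty -99.7
1.1 tx 15.8 ty -107.4
1.05 tx 19.8 ty -114.9
1.0 tx 24.2 ty -122.2
0.95 tx 29.0 ty -129.2
```

```bash
python3 -m jog '[-1.3,-8.4,0,0,5, -2.2,-16.9,0,0,5, -2.6,-25.3,0,0,5, -2.7,-33.8,0,0,5, -2.3,-42.3,0,0,5]'; python3 -m jog '[0.8,-8.5,0,0,5, 2.1,-16.9,0,0,5, 3.7,-25.2,0,0,5, 5.8,-33.5,0,0,5, 8.3,-41.6,0,0,5]'
```

```text
time_s: 19.1
eef_pos: [0.6154, -0.0702, 0.2502]
eef_rot: [0.529, 0.471, 0.527, -0.469]
wrist_force: [3.1, 1.0, 6.0]
opening: 0.114
time_s: 19.6
eef_pos: [0.5728, -0.0751, 0.24]
eef_rot: [0.528, 0.47, 0.528, -0.47]
wrist_force: [0.7, 1.0, 3.3]
opening: 0.116
```

```bash
python3 -m jog '[2.8,-8,0,0,5, 6.1,-15.8,0,0,5, 9.8,-23.5,0,0,5, 13.8,-31,0,0,5, 17.5,-37,0,0,5]'; python3 -m jog '[0,0,0,0,5, 0,0,0,0,5, 0,0,0,0,5, 0,0,0,0,5, 0,0,0,0,5]'
python3 - <<'E'
from h import *
S,T=Cam('side'),Cam('top')
s=optics.camera('side'); t=optics.camera('top')
o,M=rpy();print(o['eef_pos'],o['wrist_force'])
p=o['eef_pos']+[0,0,.0155]; x=np.array([.9933,.1154]); d=x@(np.array([.6269,-.0689])-p[:2]); print('angle est',np.arctan2(p[2]-.095,d),np.hypot(p[2]-.095,d))
for c,im in((S,s),(T,t)):
    m,b=blobs(im,(3,180,120),(16,255,255),6)
    for a,bb,ce,l in b:
        if 250<ce[0]<400 and 100<ce[1]<270: print(c.n,'orange',a,bb,ce)
    for aa in(.9,1.,1.1): print(aa,c.proj(np.r_[np.array([.6269,-.0689])-.17*np.cos(aa)*x,.095+.17*np.sin(aa)]))
cv2.imwrite('pics/c10.png',cv2.resize(s[100:230,270:390],None,fx=4.5,fy=4.5,interpolation=cv2.INTER_CUBIC)[:,:,::-1])
E
```

```text
time_s: 20.1
eef_pos: [0.5361, -0.0793, 0.2217]
eef_rot: [0.528, 0.47, 0.528, -0.47]
wrist_force: [0.5, -0.8, 1.8]
opening: 0.113
time_s: 20.6
eef_pos: [0.5372, -0.0792, 0.2224]
eef_rot: [0.528, 0.47, 0.528, -0.47]
wrist_force: [-0.5, -1.4, 0.9]
opening: 0.11
[ 0.5372 -0.0792  0.2224] [-0.1425 -0.8482  0.8217]
angle est 1.0074470090178709 0.16900574024269138
side orange 51 [335 136   5  20] [336.5098 146.6275]
0.9 [[341.3697 148.8163]]
1.0 [[336.6326 145.5403]]
1.1 [[331.5199 142.6794]]
top orange 25 [320 220   8   4] [322.8  221.72]
0.9 [[340.8698 225.5615]]
1.0 [[340.3183 219.708 ]]
1.1 [[339.6731 213.4618]]
```

View pics/c10.png

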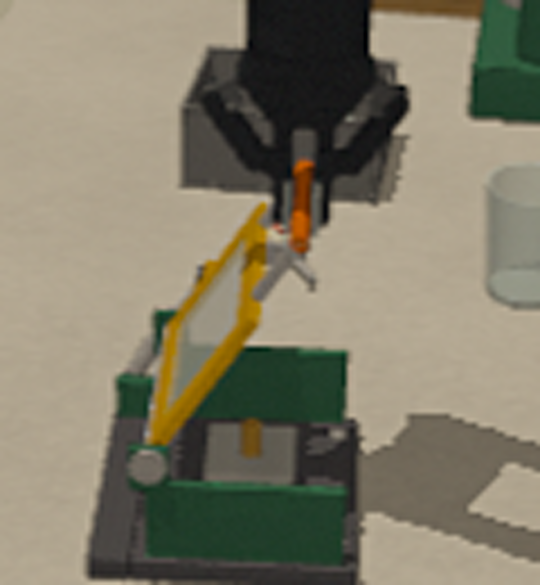

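The guard is pinched at about 1.0 rad: 1.007 from the arm pose and about 1.0 from the bar at side pixel (336.5,146.6). The die still stands in the nest at crop (251,440), clear of everything. The arm is still, so I'm handing in.

```bash
python3 -c "
from bench import hand_in; print(hand_in())"
```

```text
the job is handed in; nothing more can be done
None
```

The job is done and handed in at about 20.7 s of the 64 s allowed; `hand_in` gives no verdict.

**What I did:**
1. I pinched the orange handle, swung the guard past its balance point and let go. It stood open at its 1.75 rad stop.
2. I took the brass die from the tray and lowered it into the nest until it touched bottom, with about 9 N at a tool height of 54.5 mm where I expected 54.7 mm. Then I released it.
3. I took the handle again, brought the guard down slowly and held it there.

**Last checks:**
- **Guard angle:** the arm pose gives 1.007 rad and the side view of the handle about 1.0. The visible piece of the bar in the top view, mostly hidden by the hand, fits slightly lower at about 0.97–1.0. All are inside 0.87–1.13.
- **Hold:** the arm was still, wrist force was about 1 N, and the fingers were stopped on the bar.
- **Die:** after release its top was within about 1 px (1–2 mm) of the fully seated position. It was still upright and clear in the last picture.
- **Other items:** I saw no sign that anything else was touched, but I did not re-measure the black dies or the other bench items at the end.

No check failed.

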